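# Shut the plate reader's light cover and hold its filter wheel on the third stop

### The job

The assay plate lies in the reader and the third filter is wanted in the light path: fold the two leaves of its cover fully down, first the plain grey leaf on the left, then the black leaf on the right whose lip laps over it. Only when both are down, so that no room light reaches the detector, turn the filter wheel by its bar knob clockwise from the dark stop, three clicks to the third stop and not beyond. The wheel is sprung and runs back to dark when let go, so finish while still gripping the knob and holding it on the third stop; leave the timer and the two vials beside the reader where they are.

Things in the scene. Friction and masses are not known exactly. Their poses are not given: they have to be found in the camera images.
- reader: filter plate reader, fixed: white plate chamber in front (its x -109 to 9 mm, rim 50 mm high), grey optics housing behind (x 8 to 130 mm, dark deck 60 mm high) with an aluminium filter wheel and black bar knob. 166 mm wide (y). Origin at worktop level; x points from chamber to wheel (away from the robot at yaw 0), y to its left, z up
- chamber (a point): centre of the plate chamber's floor, 20 mm above the worktop, at x = -50 mm in the reader's frame. The chamber's mouth, 90 by 132 mm, is closed by the two leaves
- plain_leaf (a joint): angle of the plain grey leaf, rad: 0 = fully down on the rim, grows as it is raised; starts at 1.55 to 2.0 (upright or leaning outwards). Hinged at the reader's LEFT: hinge line along the reader's x at y = +80 mm, 52.5 mm above the worktop. A friction hinge: stays where left, moves under 1 to 2 N. Must go down first: with the lip leaf down it would lie on the lip, 0.12 rad open
- plain_leaf_edge (a point): middle of the plain leaf's free edge, on its outer (upper) face, 78 mm from the hinge. The panel is 5 mm thick (hinge line at half thickness) and 112 mm long along the hinge, from x = -106 to 6 mm in the reader's frame
- lip_leaf (a joint): angle of the black leaf with the lip, rad: 0 = fully down, grows as it is raised; starts at 1.55 to 2.0. Hinged at the reader's RIGHT: hinge line along the reader's x at y = -80 mm, 52.5 mm above the worktop. Same panel and friction hinge as the plain leaf
- lip_leaf_edge (a point): middle of the lip leaf's panel edge, at the panel's outer face, 78 mm from the hinge. On that face a lip 3.6 mm thick runs along the edge, from 68 to 94 mm from the hinge; it laps 12 mm over the plain leaf
- filter_wheel (a joint): angle of the filter wheel, rad: 0 = dark stop (start, an end stop); grows as the knob turns clockwise seen from above. A sprung ball clicks into a scallop every 24 degrees: stop 1 at 0.419, stop 2 at 0.838, stop 3 at 1.257, stop 4 at 1.676. A return spring (0.13 N m at dark, 0.21 at stop 3) beats the clicks (0.10 N m): let go, it runs back to 0. Turn it in one grasp
- bar_knob: black bar knob turning with the wheel: round foot 37 mm across, 4 mm high; on it an upright bar 37 mm long (x), 12 mm wide (y; grip across it), up to 34 mm above the origin. Origin on the wheel's axis, 72 mm above the worktop; x points to the end with the white pointer line: at dark, 216 degrees from the reader's x (counted towards its y), at stop 3, 144 degrees; z up
- wheel_centre (a point): centre of the filter wheel's top face, 72 mm above the worktop, at x = 62 mm, y = 0 in the reader's frame; wheel 76 mm across. Behind it (reader's x from 87 mm, y within 13 mm) a grey hood 81 mm high, right of it (y -48 to -72 mm) the plunger holder, 74 mm high: keep the fingertips 78 mm or more above the worktop. White marks on the deck: square = dark stop, dots = stops 1 to 5
- assay_plate: 96-well plate, 86 by 128 by 15 mm, lying loose in the chamber; origin at the centre of its underside. It stays there
- timer: white desk timer, 38 by 68 by 54 mm, standing left of the reader; leave it alone. Origin at the centre of its underside
- vial_conj: white vial with red cap, 30 mm across, 62 mm high, standing right of the reader; leave it alone. Origin at the centre of its underside
- vial_stop: brown vial with yellow cap, 34 mm across, 70 mm high, standing right of the reader; leave it alone. Origin at the centre of its underside
Things that resemble listed ones, but are neither listed nor needed, are in the scene too. Leave any pink look-alike of the assay_plate alone.

How it is judged (in metres and radians):
On the way, in this order (a step that is already met when the one before it is completed fails the run):
1. the plain leaf lies fully down while the lip leaf is still up (value of joint plain_leaf below 0.06 rad and value of joint lip_leaf above 0.3 rad), for 0.2 s.
2. the lip leaf lies fully down over the plain leaf (value of joint each of plain_leaf, lip_leaf below 0.06 rad), for 0.2 s.
3. the knob is gripped and the filter wheel stands on its third stop (all of step 2 and value of joint filter_wheel between 1.117 and 1.397 rad and contact force between the fingers and bar_knob above 2 N), for 0.5 s.
At the end, for the whole second after the job is handed in: the fingers still grip the bar knob (more than 2 N) and hold the filter wheel still within 0.14 rad of its third stop (1.257 rad); both leaves are down (under 0.06 rad); the plate lies in the chamber (all of step 3 and velocity of joint filter_wheel between -0.1 and 0.1 rad/s and distance between assay_plate and chamber below 0.01 m); the arm keeps its last pose, push and grip.
It fails at once if the filter wheel is turned past the third stop, over the hump towards the fourth (beyond 1.46 rad) (value of joint filter_wheel above 1.46 rad).
It fails at once if the filter wheel leaves the dark stop (more than 0.15 rad) while a leaf of the cover is open (more than 0.1 rad) (value of joint filter_wheel above 0.15 rad and value of joint any of plain_leaf, lip_leaf above 0.1 rad).
It fails at once if the timer or a vial is moved by more than 20 mm or knocked over (distance of any of timer, vial_conj, vial_stop from where it was at the start of the episode above 0.02 m or angle between any of timer, vial_conj, vial_stop's own z axis and vertical above 0.5 rad).
It also fails if it takes over 72 s, if anything falls off the work surface, if the arm or the gripper's body presses on something with over 40 N, if the wrist force passes 120 N, or if a joint passes its speed limit or range.

### The arm

A 7-joint arm with a two-finger parallel gripper is mounted at the origin on a cart in front of the work surface, level with it; the furniture and walls round the work are solid. World frame = base frame: x ahead of the robot, y to its left, z up, the work surface at z = 0. Lengths are in mm, angles in rad, forces in N, time in s.
With the tool pointing down it reaches from about 425 to 950 mm from the base axis. Payload 4.7 kg.
Tool frame: the origin (TCP) lies at the very end of the fingers, on their centre line; the grasp point (between the pads) lies 19 mm behind it; z points along the fingers, y is the line along which they close (so a half turn about z gives the same grasp; the last joint's range is limited). The gripper opens to 85 mm and grips with 20 to 120 N. Pads are 22 mm wide; open, the fingers measure 114 mm over their backs; the gripper's body (76 mm by 85 mm) begins 54 mm behind the grasp point. The pads swing forward as they close: fully open they stand 13 mm farther back than shut.
Start: joints at [1.101, 0.469, -0.049, 1.532, 0.024, 1.141, -0.082], TCP at [288.044, -610.474, 231.335] pointing down, gripper open.
Joint ranges: [-2.59, 2.59], [-0.33, 1.99], [-1.39, 1.29], [0.1, 2.45], [-1.04, 4.18], [0.21, 1.99], [-2.66, 2.66]. Speed limits (rad/s): [2.57, 2.57, 3.14, 3.14, 3.14, 3.14, 3.14].

### API

Orientations are given as a unit quaternion [x, y, z, w].
In Python, from bench import telemetry, imaging, job gives the robot as it stands.
- The arm moves only by the tool move_arm, never from a script. Its argument "targets" is a list of rows, each an object of numbers: "tx", "ty", "tz": the shift along the world's x, y, z in cm; "ax", "ay", "az": the turn, a rotation vector about the world's x, y, z in degrees. A call has exactly 8 rows; each row shifts and turns the commanded pose from where the row before left it; what a row does not reach is not made up. A row lasts 1/10 s, in which the tool goes at most 50 mm and 8.59 degrees, less where a joint would pass 70% of its speed; a pose out of reach is approached as far as the arm can. A call is refused whole if a number of a shift passes 5 or a number of a turn 8.59, either way. A call with a gripper value outside its range is refused whole. "grip" is the opening, from 0 (shut) to 1 (fully open), set as the call begins (left out, the last holds). The fingers move at their own pace and stop on an object; the grip force is fixed at half the most. Time passes only in rows, so rows that do not move let the fingers close, or fill a call up. It gives the time, the measured TCP pose, the force, the opening and the grip force at its end, in the units of the state.
- telemetry.state(): the state, without advancing time (a new reading comes with each control period).
- imaging.get_image(name): name is "scene" or "top" or "wrist"; returns (picture, depth): 400x640x3 uint8, blue, green, red; 400x640 float32, mm along the optical axis (not along the pixel's ray), 0 where there is no reading.
- imaging.camera_info(name): a dict with "mtx" (3x3 intrinsics, pixels), "rvec" (rotation vector, rad) and "tvec" (3), from world to camera coordinates, as OpenCV has them; the wrist camera has in their place "mount" (4x4, takes a point from camera to tool coordinates, whose origin is the TCP and whose axes are the flange's). Camera axes: x right, y down, z forward; pixel columns grow to the right and rows downward; lengths in mm; the calibration is good to about 2 mm. A picture is of the moment at which its call begins: read the wrist's pose just before it. camera_info takes no time and is no camera call.
- job.close_job(): hands the job in; it is judged then, once.
Trained networks look in the newest picture that a camera, given by its name, has taken for a name from the list of things; names that differ only in an ending like _2 or _b are one class to them, and where a whole thing is asked for, a point or a joint stands for the part that bears it (a point fixed in the world has none). Each returns a list of dicts, best first, with "confidence" (0 to 1); they miss things now and then, are a little off and sometimes report something else, mostly with a low value. They report only what shows in the picture. A call takes as long as a camera call. They do not tell look-alikes from the thing itself.
- imaging.find_in(camera, target): "position" ([row, column] in pixels, amid what is visible of it).
- imaging.place_of(camera, target): "position" ([row, column] in pixels: a listed point, or the origin of a listed thing).
The state is a dict: "clock": time; "joint_positions": joint angles; "dq": joint speeds; "joint_torque": joint torques, N m; "tool_pos": TCP position; "ee_rot": TCP orientation; "contact_force": force on the tool from outside, world axes, zero at the start; "ft_torque": the same for the moment, N m; "grip_width": opening from 0.0 (shut) to 1.0 (fully open); "grasp_force": force on a finger pad.
Only numpy, scipy, OpenCV 4.12 (cv2) and the standard library are available. Lean on these libraries where they do the work, as an engineer would, in place of code of your own. Each camera call takes 0.05 s, during which the arm holds its last target. There are 200 camera calls.

## Working session

There is one attempt and no reset: what is moved stays moved. The work goes in short steps, Python scripts to look and compute and a tool call to move; the robot and the scene stay as the last step left them, time stands still between calls to the robot, and variables do not carry over. Pictures are saved under pics/ and viewed, at most 10 in all, crops included, and the job is handed in when it is done.

Besides the shell and the picture viewer there is one more tool, called by a JSON object that holds its "fn" and its "kwargs", one argument or row to a line. move_arm: Moves the arm, as the interface text tells. Its arguments: {"type":"object","properties":{"targets":{"type":"array","items":{"type":"object","properties":{"tx":{"type":"number"},"ty":{"type":"number"},"tz":{"type":"number"},"ax":{"type":"number"},"ay":{"type":"number"},"az":{"type":"number"}}}},"grip":{"type":"number"}},"required":["targets"]}

```bash
mkdir -p pics; cat > h.py <<'E'
import numpy as np, cv2
from bench import telemetry, imaging, job
from scipy.spatial.transform import Rotation as R
def cam(n):
    i=imaging.camera_info(n); K=np.array(i['mtx'],float)
    if 'rvec' in i:
        Rm=cv2.Rodrigues(np.array(i['rvec'],float))[0]; t=np.array(i['tvec'],float).ravel()
        return K,Rm,t
    return K,np.array(i['mount']),None
def w(n,rc,d=None,z=None):
    K,Rm,t=cam(n); r=np.linalg.inv(K)@[rc[1],rc[0],1.]
    o=-Rm.T@t; dr=Rm.T@r
    s=d if d is not None else (z-o[2])/dr[2]
    return o+s*dr
def px(n,P):
    K,Rm,t=cam(n); c=Rm@np.array(P,float)+t; u=K@c; return u[:2]/u[2]
E
python3 - <<'E'
from h import *
for n in('scene','top'):
    im,d=imaging.get_image(n); cv2.imwrite(f'pics/{n}0.png',im); np.save(f'{n}d0.npy',d)
    for t in ['chamber','wheel_centre','plain_leaf_edge','lip_leaf_edge','bar_knob','reader','timer','vial_conj','vial_stop','assay_plate']:
        for r in imaging.place_of(n,t)[:2]:
            p=r['position']; q=[int(round(x)) for x in p]
            dd=d[min(max(q[0],0),399),min(max(q[1],0),639)]
            print(n,t,np.round(p),round(r['confidence'],2),np.round(w(n,p,d=dd)))
s=telemetry.state();print(s['clock'],s['tool_pos'],s['ee_rot'])
E
```

```text
scene chamber [219. 316.] 0.91 [470.  81.  35.]
scene wheel_centre [180. 289.] 0.58 [599.  58.  81.]
scene wheel_centre [219. 318.] 0.54 [449.  95.  47.]
scene plain_leaf_edge [182. 285.] 0.88 [604.  66.  75.]
scene plain_leaf_edge [182. 288.] 0.66 [601.  59.  77.]
scene lip_leaf_edge [167. 350.] 0.71 [479. -30. 132.]
scene bar_knob [184. 293.] 0.71 [584.  58.  77.]
scene reader [220. 305.] 0.83 [483. 103.  33.]
scene timer [252. 216.] 0.79 [524. 316.  10.]
scene vial_conj [198. 377.] 0.48 [ 486. -146.   11.]
scene vial_stop [194. 367.] 0.7 [ 537. -160.    1.]
scene assay_plate [190. 423.] 0.97 [ 439. -279.   12.]
scene assay_plate [276. 261.] 0.77 [387. 298.  14.]
top chamber [201. 290.] 0.53 [537.  55.  51.]
top chamber [226. 326.] 0.15 [476. -31. 132.]
top wheel_centre [177. 289.] 0.58 [591.  56.  85.]
top plain_leaf_edge [217. 244.] 0.6 [495. 173.   0.]
top lip_leaf_edge [228. 326.] 0.9 [471. -31. 135.]
top bar_knob [174. 289.] 0.96 [595.  55. 106.]
top reader [202. 290.] 0.69 [534.  54.  53.]
top vial_conj [174. 289.] 0.57 [597.  55. 106.]
top vial_conj [219. 375.] 0.45 [ 494. -156.   62.]
top vial_stop [198. 376.] 0.75 [ 546. -162.   47.]
top vial_stop [196. 190.] 0.63 [544. 298.  57.]
top assay_plate [221. 288.] 0.72 [486.  60.  35.]
top assay_plate [236. 424.] 0.66 [ 452. -291.   18.]
1.1 [ 288.05995922 -610.47238155  231.34563932] [9.75807572e-01 2.18631150e-01 2.43092954e-05 3.38433032e-05]
```

```bash
python3 - <<'E'
from h import *
im=cv2.imread('pics/top0.png');c=im[120:290,170:440];cv2.imwrite('pics/top_c.png',cv2.resize(c,None,fx=2.9,fy=2.9,interpolation=cv2.INTER_CUBIC))
im=cv2.imread('pics/scene0.png');c=im[110:310,180:440];cv2.imwrite('pics/sc_c.png',cv2.resize(c,None,fx=2.9,fy=2.9,interpolation=cv2.INTER_CUBIC))
E
```

```text
(no output)
```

View pics/top_c.png

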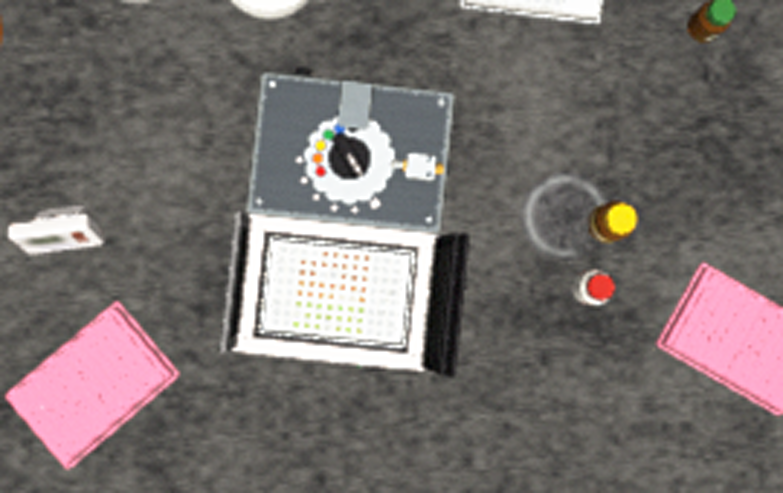

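View pics/sc_c.png

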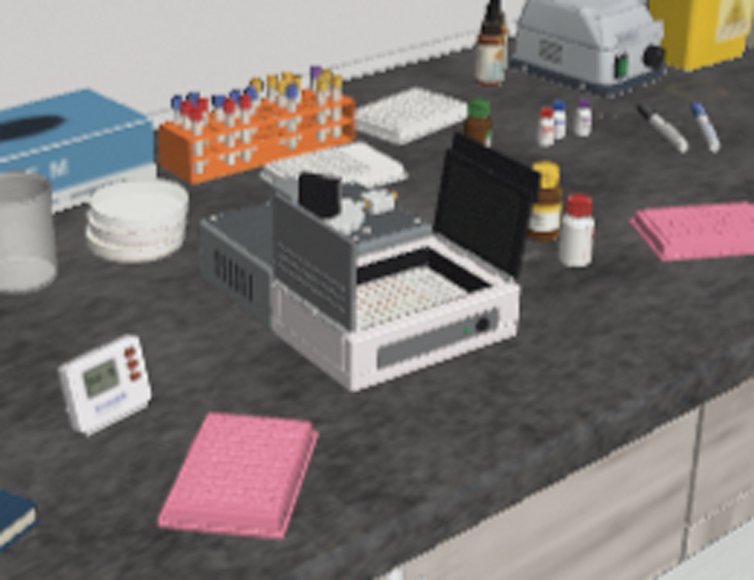

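The pictures show one reader, with its deck at crop (350,150), the grey leaf upright on the left at (235,280) and the black leaf upright on the right at (450,300). The white plate inside the chamber at (335,290) is the assay plate. The pink ones at (90,385) and (730,340) are look-alikes. The timer (55,230) and the vials (615,220) and (598,288) stand well clear. Next I fit the reader's pose.

```bash
python3 - <<'E'
from h import *
from scipy.optimize import least_squares
pts=[((265,73),(130,83,60)),((453,94),(130,-83,60)),((249,213),(8,83,60)),((440,231),(8,-83,60)),((350,157),(62,0,106)),((427,370),(-109,-83,50)),((235,352),(-109,83,50))]
W=np.array([w('top',(v/2.9+120,u/2.9+170),z=P[2]) for (u,v),P in pts]); L=np.array([p for _,p in pts],float)
def f(x):
    c,s=np.cos(x[2]),np.sin(x[2]); return np.r_[x[0]+c*L[:,0]-s*L[:,1]-W[:,0], x[1]+s*L[:,0]+c*L[:,1]-W[:,1]]
r=least_squares(f,[530,55,0],loss='soft_l1',f_scale=2); print(r.x,np.degrees(r.x[2]));print(np.round(f(r.x).reshape(2,-1),1))
# depth points of leaves in the reader frame
x0,y0,a=r.x; c,s=np.cos(a),np.sin(a)
d=np.load('topd0.npy');K,Rm,t=cam('top')
v,u=np.mgrid[120:290,170:440];dd=d[v,u];ok=dd>0
C=np.stack([(u-K[0,2])/K[0,0]*dd,(v-K[1,2])/K[1,1]*dd,dd],-1)[ok]
P=(C-t)@Rm; q=P-[x0,y0,0]; B=np.stack([c*q[:,0]+s*q[:,1],-s*q[:,0]+c*q[:,1],q[:,2]],-1)
for sg in(1,-1):
    m=(B[:,0]>-95)&(B[:,0]<-5)&(abs(B[:,1]*sg-85)<45)&(B[:,2]>58)
    for lo in range(58,170,12):
        k=m&(B[:,2]>=lo)&(B[:,2]<lo+12)
        if k.sum(): print(sg,lo,k.sum(),np.round(np.median(B[k],0),1),np.round(np.percentile(B[k,1],[5,95])))
k=(B[:,0]>15)&(B[:,0]<125)&(abs(B[:,1])<70)
print('deck z',np.percentile(B[k,2],[10,50,90,99]))
k=(B[:,2]>98)&(abs(B[:,0]-62)<30)&(abs(B[:,1])<30);print('knob',B[k].mean(0),k.sum())
s=telemetry.state();print(R.from_quat(s['ee_rot']).as_matrix().round(3))
E
```

```text
[ 5.36471613e+02  5.72000191e+01 -9.09406638e-02] -5.2105162192049725
[[ 1.2  1.8 -1.1 -2.7  2.1 -1.2 -0.2]
 [ 2.5 -3.   1.9 -2.1  0.1 -1.1  1.3]]
1 58 10 [-58.1  79.3  65.5] [79. 80.]
1 70 23 [-53.2  79.   76.4] [79. 80.]
1 82 23 [-50.9  79.   87.9] [79. 79.]
1 94 22 [-43.8  78.8 100.2] [79. 79.]
1 106 23 [-60.2  78.8 111.1] [78. 79.]
1 118 67 [-46.5  79.7 125.3] [78. 84.]
1 130 67 [-51.6  81.8 131.4] [80. 84.]
-1 58 22 [-46.3 -75.6  66.3] [-76. -75.]
-1 70 38 [-48.6 -77.2  76.5] [-78. -76.]
-1 82 40 [-50.6 -79.2  88.1] [-80. -78.]
-1 94 40 [-50.3 -81.  100.5] [-82. -80.]
-1 106 45 [-48.9 -83.  111.9] [-84. -82.]
-1 118 126 [-47.9 -87.4 127.3] [-93. -84.]
-1 130 85 [-51.8 -92.9 132.6] [-95. -87.]
-1 142 69 [-51.5 -96.3 145. ] [-98. -95.]
deck z [ 60.34831252  63.2680309   77.98380432 106.49284383]
knob [ 62.68199524   1.95469922 105.81346753] 79
[[ 0.904  0.427  0.   ]
 [ 0.427 -0.904 -0.   ]
 [ 0.     0.    -1.   ]]
```

{"fn": "move_arm", "kwargs": {
  "targets": [
    {"tx":2.6,"ty":4},
    {"tx":2.6,"ty":4},
    {"tx":2.6,"ty":4},
    {"tx":2.6,"ty":4},
    {"tx":2.6,"ty":4},
    {"tx":2.6,"ty":4},
    {"tx":2.6,"ty":4},
    {"tx":2.6,"ty":4}
  ],
  "grip": 0
}}

```text
invalid input at $.targets[0]: expected keys tx, ty, tz, ax, ay, az
```

{"fn": "move_arm", "kwargs": {
  "targets": [
    {"ty":4.5,"az":-4},
    {"ty":4.5,"az":-4},
    {"ty":4.5,"az":-4},
    {"ty":4.5,"az":-4},
    {"ty":4.5,"az":-4},
    {"ty":4.5,"az":-4},
    {"ty":4.5,"az":-4},
    {"ty":4.5,"az":-2.5}
  ]
}}

```text
invalid input at $.targets[0]: expected keys tx, ty, tz, ax, ay, az
```

{"fn": "move_arm", "kwargs": {
  "targets": [
    {"ty":4.5},
    {"ty":4.5},
    {"ty":1.5},
    {},
    {},
    {},
    {},
    {}
  ]
}}

```text
invalid input at $.targets[0]: expected keys tx, ty, tz, ax, ay, az
```

{"fn": "move_arm", "kwargs": {
  "targets": [
    {"tx":2.6,"ty":4,"tz":0,"ax":0,"ay":0,"az":0},
    {"tx":2.6,"ty":4,"tz":0,"ax":0,"ay":0,"az":0},
    {"tx":2.6,"ty":4,"tz":0,"ax":0,"ay":0,"az":0},
    {"tx":2.6,"ty":4,"tz":0,"ax":0,"ay":0,"az":0},
    {"tx":2.6,"ty":4,"tz":0,"ax":0,"ay":0,"az":0},
    {"tx":2.6,"ty":4,"tz":0,"ax":0,"ay":0,"az":0},
    {"tx":2.6,"ty":4,"tz":0,"ax":0,"ay":0,"az":0},
    {"tx":2.6,"ty":4,"tz":0,"ax":0,"ay":0,"az":0}
  ],
  "grip": 0
}}

```text
clock: 1.9
tool_pos: [496.9, -288.8, 231.7]
ee_rot: [0.976, 0.219, 0.0, 0.0]
contact_force: [0.3, -0.1, 1.0]
grip_width: 0.001
grasp_force: 0.0
```

{"fn": "move_arm", "kwargs": {
  "targets": [
    {"tx":0,"ty":4.5,"tz":0,"ax":0,"ay":0,"az":-4},
    {"tx":0,"ty":4.5,"tz":0,"ax":0,"ay":0,"az":-4},
    {"tx":0,"ty":4.5,"tz":0,"ax":0,"ay":0,"az":-4},
    {"tx":0,"ty":4.5,"tz":0,"ax":0,"ay":0,"az":-4},
    {"tx":0,"ty":4.5,"tz":0,"ax":0,"ay":0,"az":-4},
    {"tx":0,"ty":4.5,"tz":0,"ax":0,"ay":0,"az":-4},
    {"tx":0,"ty":4.5,"tz":0,"ax":0,"ay":0,"az":-4},
    {"tx":0,"ty":4.5,"tz":0,"ax":0,"ay":0,"az":-2.5}
  ]
}}

```text
clock: 2.7
tool_pos: [495.9, 71.3, 231.7]
ee_rot: [0.999, -0.047, 0.001, 0.0]
contact_force: [0.6, 0.6, -0.6]
grip_width: 0.001
grasp_force: 0.0
```

{"fn": "move_arm", "kwargs": {
  "targets": [
    {"tx":0,"ty":4.5,"tz":0,"ax":0,"ay":0,"az":0},
    {"tx":0,"ty":4.5,"tz":0,"ax":0,"ay":0,"az":0},
    {"tx":0,"ty":1.5,"tz":0,"ax":0,"ay":0,"az":0},
    {"tx":0,"ty":0,"tz":0,"ax":0,"ay":0,"az":0},
    {"tx":0,"ty":0,"tz":0,"ax":0,"ay":0,"az":0},
    {"tx":0,"ty":0,"tz":0,"ax":0,"ay":0,"az":0},
    {"tx":0,"ty":0,"tz":0,"ax":0,"ay":0,"az":0},
    {"tx":0,"ty":0,"tz":0,"ax":0,"ay":0,"az":0}
  ]
}}

```text
clock: 3.5
tool_pos: [496.3, 173.3, 231.4]
ee_rot: [0.999, -0.047, 0.0, 0.0]
contact_force: [0.2, -0.2, 0.3]
grip_width: 0.003
grasp_force: 0.0
```

{"fn": "move_arm", "kwargs": {
  "targets": [
    {"tx":0,"ty":0,"tz":-2,"ax":0,"ay":0,"az":0},
    {"tx":0,"ty":0,"tz":-2,"ax":0,"ay":0,"az":0},
    {"tx":0,"ty":0,"tz":-2,"ax":0,"ay":0,"az":0},
    {"tx":0,"ty":0,"tz":-2,"ax":0,"ay":0,"az":0},
    {"tx":0,"ty":0,"tz":-2,"ax":0,"ay":0,"az":0},
    {"tx":0,"ty":0,"tz":-2,"ax":0,"ay":0,"az":0},
    {"tx":0,"ty":-0.8,"tz":0,"ax":0,"ay":0,"az":0},
    {"tx":0,"ty":-0.8,"tz":0,"ax":0,"ay":0,"az":0}
  ]
}}

```text
clock: 4.3
tool_pos: [496.1, 157.7, 111.5]
ee_rot: [0.999, -0.046, -0.0, 0.0]
contact_force: [0.1, 0.3, 0.2]
grip_width: -0.001
grasp_force: 0.4
```

{"fn": "move_arm", "kwargs": {
  "targets": [
    {"tx":0,"ty":-0.8,"tz":-0.1,"ax":0,"ay":0,"az":0},
    {"tx":0,"ty":-0.75,"tz":-0.1,"ax":0,"ay":0,"az":0},
    {"tx":0,"ty":-0.75,"tz":-0.25,"ax":0,"ay":0,"az":0},
    {"tx":0,"ty":-0.75,"tz":-0.3,"ax":0,"ay":0,"az":0},
    {"tx":0,"ty":-0.65,"tz":-0.4,"ax":0,"ay":0,"az":0},
    {"tx":0,"ty":-0.65,"tz":-0.5,"ax":0,"ay":0,"az":0},
    {"tx":0,"ty":-0.5,"tz":-0.6,"ax":0,"ay":0,"az":0},
    {"tx":0,"ty":-0.5,"tz":-0.6,"ax":0,"ay":0,"az":0}
  ]
}}

```text
clock: 5.1
tool_pos: [495.9, 104.6, 82.2]
ee_rot: [0.999, -0.046, -0.0, 0.0]
contact_force: [-0.7, 0.7, 0.5]
grip_width: 0.001
grasp_force: 0.4
```

```bash
python3 - <<'E'
from h import *
for n in ('scene',):
    im,d=imaging.get_image(n);cv2.imwrite('pics/s1.png',cv2.resize(im[110:290,210:440],None,fx=3,fy=3,interpolation=cv2.INTER_CUBIC))
E
```

```text
(no output)
```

View pics/s1.png

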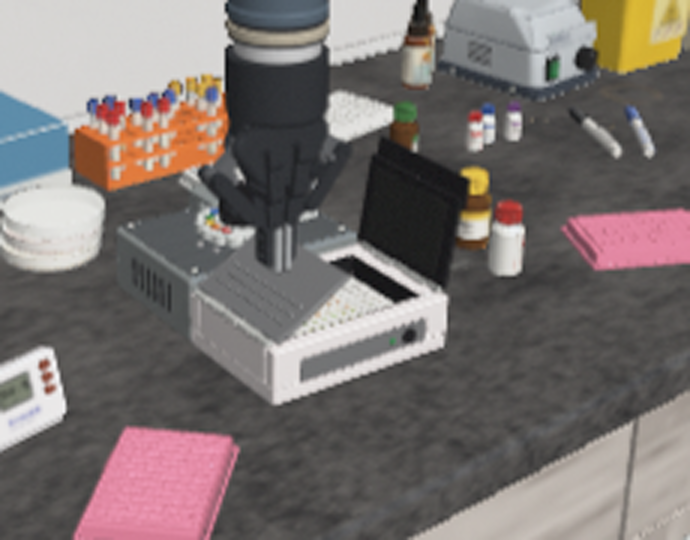

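The grey leaf is folding under the fingers at crop (270,280), about half way down, and the black leaf is still up at (410,210). I carry on with the arc.

{"fn": "move_arm", "kwargs": {
  "targets": [
    {"tx":0,"ty":-0.3,"tz":-0.6,"ax":0,"ay":0,"az":0},
    {"tx":0,"ty":-0.3,"tz":-0.7,"ax":0,"ay":0,"az":0},
    {"tx":0,"ty":-0.2,"tz":-0.7,"ax":0,"ay":0,"az":0},
    {"tx":0,"ty":0,"tz":-0.7,"ax":0,"ay":0,"az":0},
    {"tx":0,"ty":0,"tz":-0.15,"ax":0,"ay":0,"az":0},
    {"tx":0,"ty":0,"tz":-0.1,"ax":0,"ay":0,"az":0},
    {"tx":0,"ty":0,"tz":0,"ax":0,"ay":0,"az":0},
    {"tx":0,"ty":0,"tz":0,"ax":0,"ay":0,"az":0}
  ]
}}

```text
clock: 5.95
tool_pos: [496.1, 96.6, 54.8]
ee_rot: [0.999, -0.046, 0.0, 0.001]
contact_force: [-5.4, -2.4, 18.0]
grip_width: -0.0
grasp_force: 8.8
```

{"fn": "move_arm", "kwargs": {
  "targets": [
    {"tx":0,"ty":0,"tz":3,"ax":0,"ay":0,"az":0},
    {"tx":0,"ty":0,"tz":4,"ax":0,"ay":0,"az":0},
    {"tx":0,"ty":0,"tz":4,"ax":0,"ay":0,"az":0},
    {"tx":0,"ty":0,"tz":4,"ax":0,"ay":0,"az":0},
    {"tx":0,"ty":-4,"tz":0,"ax":0,"ay":0,"az":0},
    {"tx":-0.5,"ty":-4,"tz":0,"ax":0,"ay":0,"az":0},
    {"tx":-0.5,"ty":-4,"tz":0,"ax":0,"ay":0,"az":0},
    {"tx":-0.5,"ty":-4,"tz":0,"ax":0,"ay":0,"az":0}
  ]
}}

```text
clock: 6.75
tool_pos: [480.7, -64.4, 203.1]
ee_rot: [0.999, -0.045, 0.0, 0.0]
contact_force: [1.2, -0.1, -0.1]
grip_width: -0.0
grasp_force: 0.0
```

```bash
python3 - <<'E'
from h import *
im,d=imaging.get_image('scene');cv2.imwrite('pics/s2.png',cv2.resize(im[110:290,210:440],None,fx=3,fy=3,interpolation=cv2.INTER_CUBIC))
print(telemetry.state()['tool_pos'])
E
```

```text
[479.33447233 -72.5267279  202.74840648]
```

View pics/s2.png

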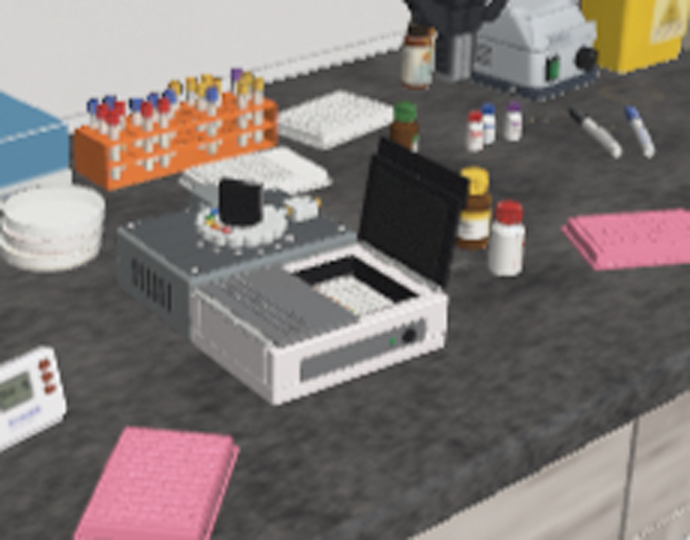

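The grey leaf now lies flat, the black leaf is still up at crop (410,210), and the arm is to the right of it. Next is the lip leaf.

{"fn": "move_arm", "kwargs": {
  "targets": [
    {"tx":0,"ty":0,"tz":-2,"ax":0,"ay":0,"az":0},
    {"tx":0,"ty":0,"tz":-2.5,"ax":0,"ay":0,"az":0},
    {"tx":0,"ty":0,"tz":-2.5,"ax":0,"ay":0,"az":0},
    {"tx":0,"ty":0,"tz":-2.5,"ax":0,"ay":0,"az":0},
    {"tx":0,"ty":1,"tz":0,"ax":0,"ay":0,"az":0},
    {"tx":0,"ty":1,"tz":0,"ax":0,"ay":0,"az":0},
    {"tx":0,"ty":1,"tz":0,"ax":0,"ay":0,"az":0},
    {"tx":0,"ty":0.9,"tz":0,"ax":0,"ay":0,"az":0}
  ]
}}

```text
clock: 7.6
tool_pos: [482.2, -22.6, 109.6]
ee_rot: [0.999, -0.045, 0.002, 0.0]
contact_force: [0.8, 0.0, -0.5]
grip_width: 0.001
grasp_force: 0.4
```

{"fn": "move_arm", "kwargs": {
  "targets": [
    {"tx":0,"ty":0.7,"tz":-0.05,"ax":0,"ay":0,"az":0},
    {"tx":0,"ty":0.7,"tz":-0.1,"ax":0,"ay":0,"az":0},
    {"tx":0,"ty":0.7,"tz":-0.2,"ax":0,"ay":0,"az":0},
    {"tx":0,"ty":0.7,"tz":-0.3,"ax":0,"ay":0,"az":0},
    {"tx":0,"ty":0.6,"tz":-0.4,"ax":0,"ay":0,"az":0},
    {"tx":0,"ty":0.6,"tz":-0.45,"ax":0,"ay":0,"az":0},
    {"tx":0,"ty":0.5,"tz":-0.5,"ax":0,"ay":0,"az":0},
    {"tx":0,"ty":0.4,"tz":-0.6,"ax":0,"ay":0,"az":0}
  ]
}}

```text
clock: 8.4
tool_pos: [481.1, 25.6, 81.9]
ee_rot: [0.999, -0.046, 0.0, -0.0]
contact_force: [-0.2, -0.8, 0.4]
grip_width: 0.003
grasp_force: 0.4
```

{"fn": "move_arm", "kwargs": {
  "targets": [
    {"tx":0,"ty":0.3,"tz":-0.65,"ax":0,"ay":0,"az":0},
    {"tx":0,"ty":0.3,"tz":-0.65,"ax":0,"ay":0,"az":0},
    {"tx":0,"ty":0.15,"tz":-0.7,"ax":0,"ay":0,"az":0},
    {"tx":0,"ty":0.1,"tz":-0.6,"ax":0,"ay":0,"az":0},
    {"tx":0,"ty":0,"tz":-0.25,"ax":0,"ay":0,"az":0},
    {"tx":0,"ty":0,"tz":-0.15,"ax":0,"ay":0,"az":0},
    {"tx":0,"ty":0,"tz":0,"ax":0,"ay":0,"az":0},
    {"tx":0,"ty":0,"tz":0,"ax":0,"ay":0,"az":0}
  ]
}}

```text
clock: 9.2
tool_pos: [481.0, 33.7, 54.6]
ee_rot: [0.999, -0.046, -0.0, 0.001]
contact_force: [-6.7, 1.0, 26.0]
grip_width: 0.001
grasp_force: 12.9
```

{"fn": "move_arm", "kwargs": {
  "targets": [
    {"tx":0,"ty":0,"tz":3,"ax":0,"ay":0,"az":0},
    {"tx":0,"ty":0,"tz":4,"ax":0,"ay":0,"az":6},
    {"tx":0,"ty":0,"tz":4,"ax":0,"ay":0,"az":6},
    {"tx":0,"ty":0,"tz":4,"ax":0,"ay":0,"az":6},
    {"tx":2,"ty":0.5,"tz":0,"ax":0,"ay":0,"az":6},
    {"tx":3,"ty":0.5,"tz":0,"ax":0,"ay":0,"az":6},
    {"tx":3,"ty":0.5,"tz":0,"ax":0,"ay":0,"az":6},
    {"tx":1,"ty":0.3,"tz":0,"ax":0,"ay":0,"az":0}
  ],
  "grip": 1
}}

```text
clock: 10.0
tool_pos: [573.1, 51.5, 201.8]
ee_rot: [0.964, 0.265, 0.0, -0.0]
contact_force: [-0.5, 0.3, 0.3]
grip_width: 1.001
grasp_force: 0.0
```

{"fn": "move_arm", "kwargs": {
  "targets": [
    {"tx":0,"ty":0,"tz":0,"ax":0,"ay":0,"az":0},
    {"tx":0,"ty":0,"tz":0,"ax":0,"ay":0,"az":0},
    {"tx":0,"ty":0,"tz":0,"ax":0,"ay":0,"az":0},
    {"tx":0,"ty":0,"tz":0,"ax":0,"ay":0,"az":0},
    {"tx":0,"ty":0,"tz":0,"ax":0,"ay":0,"az":0},
    {"tx":0,"ty":0,"tz":0,"ax":0,"ay":0,"az":0},
    {"tx":0,"ty":0,"tz":0,"ax":0,"ay":0,"az":0},
    {"tx":0,"ty":0,"tz":0,"ax":0,"ay":0,"az":0}
  ]
}}

```text
clock: 10.8
tool_pos: [571.0, 51.5, 202.4]
ee_rot: [0.964, 0.265, 0.0, 0.0]
contact_force: [0.9, -0.4, 0.7]
grip_width: 1.001
grasp_force: 0.0
```

```bash
python3 - <<'E'
from h import *
s=telemetry.state(); im,d=imaging.get_image('wrist'); K,M,_=cam('wrist')
sc,_=imaging.get_image('scene'); sc=cv2.resize(sc[130:270,220:400],(640,498))
cv2.imwrite('pics/w3.png',im); cv2.imwrite('pics/s3.png',sc)
T=R.from_quat(s['ee_rot']).as_matrix()
v,u=np.mgrid[0:400,0:640]; C=np.stack([(u-K[0,2])/K[0,0]*d,(v-K[1,2])/K[1,1]*d,d],-1)
P=(C@M[:3,:3].T+M[:3,3])@T.T+s['tool_pos']
m=(d>0)&(P[...,2]>100)&(P[...,2]<112)&(abs(P[...,0]-599)<35)&(abs(P[...,1]-53)<35)
q=P[m]; print(len(q),s['tool_pos'],R.from_quat(s['ee_rot']).as_matrix().round(3)[:,0],s['joint_positions'])
r=cv2.minAreaRect(q[:,:2].astype(np.float32));print(r,np.median(q[:,2]));print(cv2.boxPoints(r))
E
```

```text
806 [571.00283163  51.50372306 202.39372313] [0.859 0.511 0.   ] [ 0.17530795  0.36586605 -0.43305487  1.79448533  0.17731881  1.01937308
 -1.35988915]
((600.988037109375, 53.167755126953125), (37.07978820800781, 11.893596649169922), 31.220237731933594) 104.25213574624887
[[582.05066   48.643578]
 [588.21545   38.472397]
 [619.9254    57.691933]
 [613.7606    67.86311 ]]
```

View pics/w3.png

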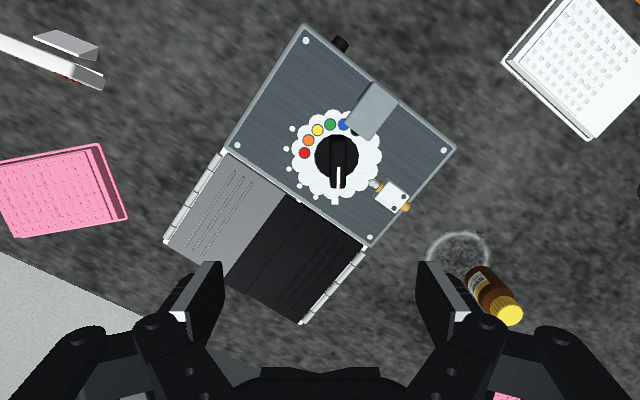

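View pics/s3.png

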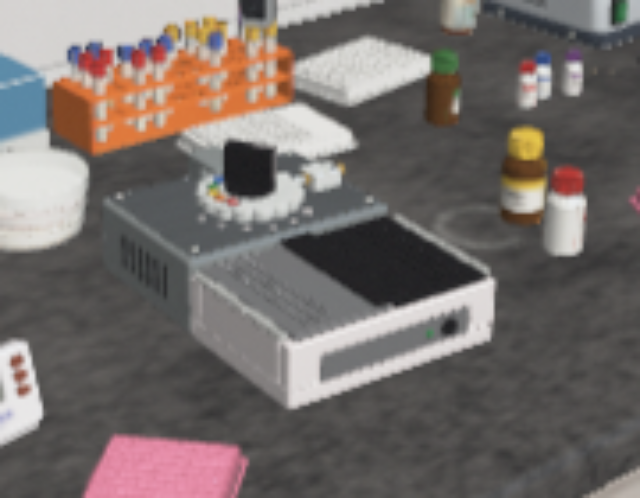

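Both leaves lie flat: grey at wrist pixel (235,215), black at (300,260). The bar knob is at (338,165) with its pointer towards the square (dark stop), and the fingers line up with the bar. I go down and grip.

{"fn": "move_arm", "kwargs": {
  "targets": [
    {"tx":1.5,"ty":0.15,"tz":0,"ax":0,"ay":0,"az":0},
    {"tx":1.4,"ty":0,"tz":0,"ax":0,"ay":0,"az":0.4},
    {"tx":0,"ty":0,"tz":-2,"ax":0,"ay":0,"az":0},
    {"tx":0,"ty":0,"tz":-2.5,"ax":0,"ay":0,"az":0},
    {"tx":0,"ty":0,"tz":-2.5,"ax":0,"ay":0,"az":0},
    {"tx":0,"ty":0,"tz":-2,"ax":0,"ay":0,"az":0},
    {"tx":0,"ty":0,"tz":-2,"ax":0,"ay":0,"az":0},
    {"tx":0,"ty":0,"tz":-1,"ax":0,"ay":0,"az":0}
  ]
}}

```text
clock: 11.7
tool_pos: [599.0, 52.8, 80.5]
ee_rot: [0.963, 0.269, -0.001, -0.0]
contact_force: [-0.5, 0.4, 0.7]
grip_width: 0.999
grasp_force: 0.0
```

{"fn": "move_arm", "kwargs": {
  "targets": [
    {"tx":0,"ty":0,"tz":0,"ax":0,"ay":0,"az":0},
    {"tx":0,"ty":0,"tz":0,"ax":0,"ay":0,"az":0},
    {"tx":0,"ty":0,"tz":0,"ax":0,"ay":0,"az":0},
    {"tx":0,"ty":0,"tz":0,"ax":0,"ay":0,"az":0},
    {"tx":0,"ty":0,"tz":0,"ax":0,"ay":0,"az":0},
    {"tx":0,"ty":0,"tz":0,"ax":0,"ay":0,"az":0},
    {"tx":0,"ty":0,"tz":0,"ax":0,"ay":0,"az":0},
    {"tx":0,"ty":0,"tz":0,"ax":0,"ay":0,"az":0}
  ],
  "grip": 0
}}

```text
clock: 12.5
tool_pos: [600.4, 53.2, 83.3]
ee_rot: [0.963, 0.268, 0.0, 0.0]
contact_force: [-1.7, -0.3, 5.7]
grip_width: 0.126
grasp_force: 60.4
```

{"fn": "move_arm", "kwargs": {
  "targets": [
    {"tx":0,"ty":0,"tz":0,"ax":0,"ay":0,"az":-4},
    {"tx":0,"ty":0,"tz":0,"ax":0,"ay":0,"az":-4},
    {"tx":0,"ty":0,"tz":0,"ax":0,"ay":0,"az":-4},
    {"tx":0,"ty":0,"tz":0,"ax":0,"ay":0,"az":-4},
    {"tx":0,"ty":0,"tz":0,"ax":0,"ay":0,"az":-4},
    {"tx":0,"ty":0,"tz":0,"ax":0,"ay":0,"az":-4},
    {"tx":0,"ty":0,"tz":0,"ax":0,"ay":0,"az":-4},
    {"tx":0,"ty":0,"tz":0,"ax":0,"ay":0,"az":-4}
  ]
}}

```text
clock: 13.3
tool_pos: [600.2, 54.0, 83.2]
ee_rot: [1.0, -0.008, 0.0, -0.0]
contact_force: [-2.5, 1.2, 6.0]
grip_width: 0.123
grasp_force: 60.3
```

```bash
python3 - <<'E'
from h import *
s=telemetry.state(); m=R.from_quat(s['ee_rot']).as_matrix()
print(s['joint_positions'],s['tool_pos'],np.degrees(np.arctan2(m[1,0],m[0,0])),s['ft_torque'],s['contact_force'],s['grasp_force'],s['grip_width'])
E
```

```text
[ 0.02372047  0.52754341 -0.24600746  1.83527855  0.17162878  0.79848304
 -1.8962926 ] [600.17800171  53.97428896  83.23257981] -0.8773662563233537 [0.22629788 0.49638295 0.24627071] [-2.52348167  1.15063783  6.01338247] 60.34809708595276 0.12266945624046445
```

{"fn": "move_arm", "kwargs": {
  "targets": [
    {"tx":0,"ty":0,"tz":0,"ax":0,"ay":0,"az":-4},
    {"tx":0,"ty":0,"tz":0,"ax":0,"ay":0,"az":-4},
    {"tx":0,"ty":0,"tz":0,"ax":0,"ay":0,"az":-4},
    {"tx":0,"ty":0,"tz":0,"ax":0,"ay":0,"az":-4},
    {"tx":0,"ty":0,"tz":0,"ax":0,"ay":0,"az":-4},
    {"tx":0,"ty":0,"tz":0,"ax":0,"ay":0,"az":-4},
    {"tx":0,"ty":0,"tz":0,"ax":0,"ay":0,"az":-4},
    {"tx":0,"ty":0,"tz":0,"ax":0,"ay":0,"az":-4}
  ]
}}

```text
clock: 14.1
tool_pos: [600.4, 54.7, 83.3]
ee_rot: [0.959, -0.283, 0.0, -0.001]
contact_force: [-1.4, 2.8, 5.3]
grip_width: 0.131
grasp_force: 60.4
```

```bash
cat > c.py <<'E'
from h import *
s=telemetry.state(); m=R.from_quat(s['ee_rot']).as_matrix()
print(s['joint_positions'],s['tool_pos'],np.degrees(np.arctan2(m[1,0],m[0,0])),s['ft_torque'],s['contact_force'],s['grasp_force'],s['grip_width'])
E
python3 c.py
```

```text
[-0.08095016  0.51668593 -0.10619871  1.84146403  0.07247785  0.78563285
 -2.36873282] [600.4274828   54.74230056  83.27342185] -32.85133936607515 [0.51622736 0.3017454  0.1963    ] [-1.36445734  2.81241509  5.32259016] 60.383931398391724 0.13076926818675946
```

{"fn": "move_arm", "kwargs": {
  "targets": [
    {"tx":0,"ty":0,"tz":0,"ax":0,"ay":0,"az":-3},
    {"tx":0,"ty":0,"tz":0,"ax":0,"ay":0,"az":-3},
    {"tx":0,"ty":0,"tz":0,"ax":0,"ay":0,"az":-2},
    {"tx":0,"ty":0,"tz":0,"ax":0,"ay":0,"az":0},
    {"tx":0,"ty":0,"tz":0,"ax":0,"ay":0,"az":0},
    {"tx":0,"ty":0,"tz":0,"ax":0,"ay":0,"az":0},
    {"tx":0,"ty":0,"tz":0,"ax":0,"ay":0,"az":0},
    {"tx":0,"ty":0,"tz":0,"ax":0,"ay":0,"az":0}
  ]
}}

```text
clock: 14.9
tool_pos: [600.5, 54.9, 83.2]
ee_rot: [0.938, -0.348, 0.0, -0.001]
contact_force: [-1.3, 2.0, 4.7]
grip_width: 0.125
grasp_force: 60.4
```

```bash
python3 c.py; python3 - <<'E'
from h import *
im,d=imaging.get_image('wrist'); cv2.imwrite('pics/w4.png',im)
t,_=imaging.get_image('scene'); cv2.imwrite('pics/t4.png',cv2.resize(t[130:270,220:400],(640,498),interpolation=cv2.INTER_CUBIC))
E
```

```text
[-0.10678881  0.51520005 -0.07166291  1.8429906   0.04787405  0.78340637
 -2.48456046] [600.49345699  54.89239559  83.2462121 ] -40.72091133239851 [0.50532703 0.29270575 0.07627809] [-1.31910706  2.04063076  4.70597128] 60.39116084575653 0.12461193159185607
```

View pics/w4.png

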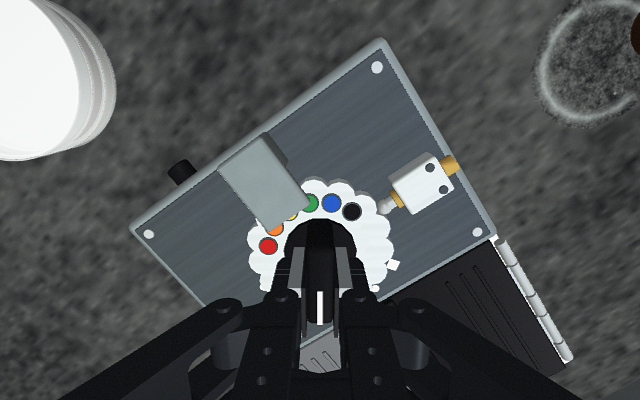

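View pics/t4.png

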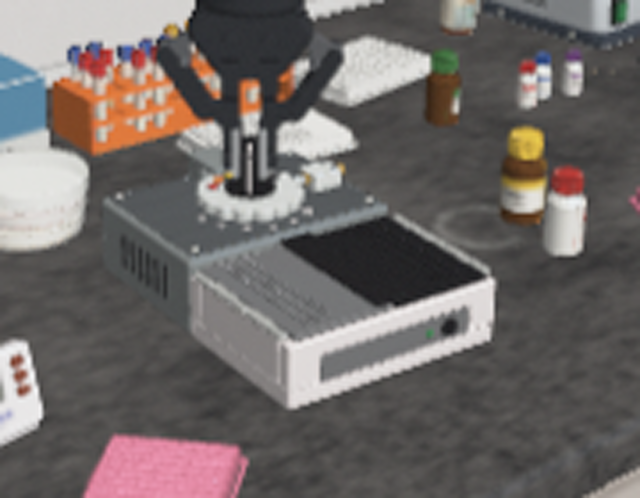

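The bar is still square between the pads, with its pointer at wrist pixel (320,305). The tool yaw is -40.7°, against -41.2° expected at stop 3. Both leaves are down and the vials have not moved. I hand in.

```bash
python3 -c "
from bench import job
print(job.close_job())"
```

```text
the job is handed in; nothing more can be done
None
```

I handed the job in with both leaves fully down, grey first and then black, and the knob still gripped on the third stop (turned 72°, tool within 0.5° of it). The timer and vials were left alone; no verdict came back.

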